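# Clamp the covered deep-well plate on the plate shaker

## Task

Lock the covered deep-well plate onto the shaker so that it cannot jump out when the shaker runs: with the outside of a finger, push the clamp strap round until it lies across the plate against its stop, and only then push the red cam lever all the way down so that the rubber foot presses on the plate's cover. Only push: leave the plate sitting in its nest and do not disturb the things standing round about.

Things in the scene. Friction and masses are not known exactly. Their poses are not given: they have to be found in the camera images.
- shaker: White plate shaker fixed on the worktop; housing and platform 170 x 170 mm, platform top at 70 mm height. Origin on the worktop under its middle; -x side = front with dark control panel, z up. In its frame the clamp post stands at (30, 50) mm and the plate nest (four black corner lugs, 11 mm high) is centred at (0, -25) mm.
- deep_plate: White deep-well plate with blue sealing mat and steel cover, one loose unit of 0.3 to 0.5 kg in the nest (2 mm of play); 127.8 mm along its x, 85.5 mm along y, 51 mm tall; cover top 121 mm above the worktop. Origin: centre of its underside; z up.
- strap_pivot (a point): Point on the upright axis about which the clamp strap swings, fixed on the shaker at (30, 50) mm, at half the height of the strap (139 mm above the worktop, lever up). Axes as the shaker's.
- strap_end (a point): Centre line of the aluminium clamp strap at half its height, 90 mm out from the swing axis. The strap is a level bar 22 mm wide, 16 mm tall (131 to 147 mm above the worktop with the lever up, 6 mm lower when clamped), from 20 mm behind the axis to a round end 117 mm in front of it. Site x axis: along the strap, outwards; z up.
- strap_foot: Round black rubber foot, 21 mm across, under the strap 81 mm out from the swing axis, sprung (about 5 N per mm). Origin 3.5 mm above its face. With the lever up its face hovers 2 to 3 mm above the cover; lever down, it presses on the cover.
- strap_swing (a joint): Swing of the strap (with foot and lever) about the upright axis, rad. 0 = at its stop, foot over the plate's centre, strap heading -1.95 rad from the shaker's x axis; grows clockwise seen from above (heading -1.95 minus value). Starts at 1.05 to 1.5, pointing to the front, clear of the plate. Friction 0.12 N m (1.5 N at its end); stays where left.
- lever_axis (a point): Middle of the level hinge of the cam lever, on the swing axis 163 mm above the worktop; turns with the strap. Its x axis points along the strap (the lever leans to the other side, -x), its y axis is the hinge line, z up.
- lever_grip (a point): Centre of the red handle of the cam lever, 62 mm from its hinge. The handle is about 18 mm thick; the lever reaches 83 mm from the hinge and lies in the upright plane through the strap, on the side away from the foot.
- cam_lever (a joint): Cam lever angle, rad. 0 = up (63 degrees above level, leaning away from the strap), 1.10 = fully down at its stop (level, pointing away from the strap). Starts at 0 to 0.15. Friction 0.22 N m plus the foot's spring: 3 to 6 N at the handle; it stays where it is left.
- small_bottle: Small clear reagent bottle with a blue screw cap, 56 mm across, 104 mm tall, standing left of the front of the shaker. Bystander. Origin: centre of its underside.
- large_bottle: Large clear reagent bottle with a blue screw cap, 86 mm across, 176 mm tall, at the back left. Bystander. Origin: centre of its underside.
- tall_flask: Conical flask with a cream plug, 63 mm across, 163 mm tall, at the back left. Bystander. Origin: centre of its underside.
- short_flask: Conical flask with a beige plug, 63 mm across, 141 mm tall, at the left. Bystander. Origin: centre of its underside.
- freezer_box: Flat pale cardboard freezer box, 134 x 134 x 50 mm, left of the shaker. Bystander. Origin: centre of its underside.
- tube: Centrifuge tube with a blue cap lying on its side on the freezer box, 120 mm long, 19 mm thick. Bystander. Origin: centre of its underside.

How it is judged:
By the outcome, as a careful person would: the job done as asked, in the order asked, and still so for the second after the job is handed in, with the robot touching nothing.
It also fails if it takes over 48 s, if anything falls off the work surface, if the arm or the gripper's body presses on something with over 40 N, if the wrist force passes 120 N, or if a joint passes its speed limit or range.

## Robot

A 6-joint arm with a two-finger parallel gripper is mounted at the origin on the work surface; the furniture and walls round the work are solid. World frame = base frame: x ahead of the robot, y to its left, z up, the work surface at z = 0. Lengths are in m, angles in rad, forces in N, time in s.
With the tool pointing down it reaches from about 0.35 to 0.975 m from the base axis. Payload 4.9 kg.
Tool frame: the origin (TCP) lies between the finger pads; the fingertips stand 25 mm ahead of it and the grasp point (between the pads) lies 6 mm ahead of it; z points along the fingers, y is the line along which they close (so a half turn about z gives the same grasp; the last joint's range is limited). The gripper opens to 85 mm and grips with 20 to 120 N. Pads are 22 mm wide; open, the fingers measure 114 mm over their backs; the gripper's body (76 mm by 85 mm) begins 54 mm behind the grasp point. The pads swing forward as they close: fully open they stand 13 mm farther back than shut.
Start: joints at [-1.453, 0.053, 1.613, -0, 1.476, -0.119], TCP at [0.147, -0.608, 0.256] pointing down, gripper open.
Joint ranges: [-3.01, 3.01], [-1.01, 2.22], [0.06, 2.58], [-1.02, 4.17], [0.09, 2.62], [-3.14, 3.14]. Speed limits (rad/s): [2.57, 2.57, 3.14, 3.14, 3.14, 3.14].

## Interface

Orientations are given as a unit quaternion [w, x, y, z].
In Python, from plant import manip gives the robot as it stands.
- The arm moves only by the shell command python3 -m inch 'ROWS'. ROWS is JSON, a list of rows, each a list of 3 entries, a list of its own where there are three numbers: the shift along the tool's x, y, z in m, then the turn, a rotation vector about the tool's x, y, z in rad, then the opening, from 0 (shut) to 1 (fully open). A call has 1 to 8 rows; each row shifts and turns the commanded pose from where the row before left it, along the tool's axes as they then stand; what a row does not reach is not made up. A row lasts 1/10 s, in which the tool goes at most 50 mm and 8.59 degrees, less where a joint would pass 70% of its speed; a pose out of reach is approached as far as the arm can. A call with a gripper value outside its range is refused whole. The fingers move at their own pace and stop on an object; the grip force is fixed at half the most. Time passes only in rows, so rows that do not move let the fingers close. It gives the time, the measured TCP pose, the force, the opening and the grip force at its end, in the units of the state.
- manip.state(): the state, without advancing time (a new reading comes with each control period).
- manip.grab_frame(name): name is "side" or "top"; returns (picture, depth): 384x512x3 uint8, red, green, blue; 384x512 float32, m along the optical axis (not along the pixel's ray), 0 where there is no reading.
- manip.camera_params(name): a dict with "camera_matrix" (3x3 intrinsics, pixels), "rvec" (rotation vector, rad) and "tvec" (3), from world to camera coordinates, as OpenCV has them. Camera axes: x right, y down, z forward; pixel columns grow to the right and rows downward; lengths in m; the calibration is good to about 2 mm. A picture is of the moment at which its call begins. camera_params takes no time and is no camera call.
- manip.job_done(): hands the job in; it is judged then, once.
Trained networks look in the newest picture that a camera, given by its name, has taken for a name from the list of things; names that differ only in an ending like _2 or _b are one class to them, and where a whole thing is asked for, a point or a joint stands for the part that bears it (a point fixed in the world has none). Each returns a list of dicts, best first, with "score" (0 to 1); they miss things now and then, are a little off and sometimes report something else, mostly with a low value. They report only what shows in the picture. A call takes as long as a camera call.
- manip.look_for(camera, label): "point" ([x, y, z] in m, in world coordinates, good to about 4 mm: the middle of the surface that is visible of it).
The state is a dict: "time": time; "joint_pos": joint angles; "joint_vel": joint speeds; "joint_efforts": joint torques, N m; "tool_pos": TCP position; "tool_rot": TCP orientation; "contact_force": force on the tool from outside, world axes, zero at the start; "ft_torque": the same for the moment, N m; "gripper_width": opening from 0.0 (shut) to 1.0 (fully open); "grasp_force": force on a finger pad.
Only numpy, scipy, OpenCV 4.12 (cv2) and the standard library are available. Lean on these libraries where they do the work, as an engineer would, in place of code of your own. Each camera call takes 0.05 s, during which the arm holds its last target. There are 200 camera calls.

## Working session

There is one attempt and no reset: what is moved stays moved. The work goes in short steps, Python scripts to look and compute and a shell command to move; the robot and the scene stay as the last step left them, time stands still between calls to the robot, and variables do not carry over. Pictures are saved under pics/ and viewed, at most 10 in all, crops included, and the job is handed in when it is done.

```bash
mkdir -p pics; cat > h.py <<'E'
import numpy as np, cv2
from plant import manip
def cam(n):
    p=manip.camera_params(n); R=cv2.Rodrigues(np.array(p["rvec"],float))[0]
    return np.array(p["camera_matrix"]),R,np.array(p["tvec"],float).ravel()
def unproj(n,d):
    K,R,t=cam(n); v,u=np.mgrid[:d.shape[0],:d.shape[1]]
    c=np.stack([(u-K[0,2])/K[0,0]*d,(v-K[1,2])/K[1,1]*d,d],-1)
    return (c-t)@R
def pix(n,P):
    K,R,t=cam(n); q=K@(R@np.asarray(P)+t); return q[:2]/q[2]
E
python3 - <<'E'
from h import *
for n in("side","top"):
    im,d=manip.grab_frame(n); np.savez(f"f_{n}.npz",im=im,d=d)
    cv2.imwrite(f"pics/{n}0.png",im[:,:,::-1])
    K,R,t=cam(n); print(n,K[0,0],-R.T@t)
    for l in ["shaker","deep_plate","strap_end","strap_foot","lever_grip","lever_axis","strap_pivot","small_bottle","large_bottle","tall_flask","short_flask","freezer_box","tube"]:
        r=manip.look_for(n,l); print(l,[(np.round(x["point"],3).tolist(),round(x["score"],2)) for x in r[:2]])
s=manip.state();print(s)
E
```

```text
side 466.1132551385161 [ 0.33054148 -0.63954036  0.62688856]
shaker [([0.508, -0.085, 0.069], 0.72), ([0.58, 0.017, 0.214], 0.36)]
deep_plate [([0.519, -0.069, 0.116], 0.88)]
strap_end [([0.509, 0.043, 0.142], 0.85)]
strap_foot []
lever_grip [([0.578, 0.018, 0.211], 0.77)]
lever_axis [([0.54, 0.031, 0.145], 0.61), ([0.579, 0.018, 0.209], 0.25)]
strap_pivot [([0.512, -0.083, 0.068], 0.58)]
small_bottle [([0.361, 0.178, 0.056], 0.68)]
large_bottle [([0.544, 0.37, 0.104], 0.91), ([0.326, 0.362, 0.06], 0.25)]
tall_flask [([0.624, 0.311, 0.063], 0.92)]
short_flask [([0.321, 0.36, 0.062], 0.64), ([0.456, 0.236, 0.071], 0.35)]
freezer_box [([0.578, 0.022, 0.212], 0.59), ([0.471, 0.237, 0.047], 0.56)]
tube [([0.456, 0.238, 0.069], 0.74)]
top 421.67942337753976 [0.36533368 0.15818575 1.02110048]
shaker [([0.507, 0.026, 0.069], 0.87)]
deep_plate [([0.521, -0.04, 0.119], 0.67), ([0.577, 0.026, 0.215], 0.61)]
strap_end [([0.5, 0.056, 0.149], 0.62), ([0.507, 0.03, 0.065], 0.3)]
strap_foot [([0.612, 0.323, 0.072], 0.61)]
lever_grip [([0.576, 0.026, 0.214], 0.66)]
lever_axis [([0.532, 0.048, 0.149]
[... 383 characters left out ...]
4, 'joint_pos': array([-1.45302096e+00,  5.26900680e-02,  1.61288383e+00,  1.22535876e-05,
        1.47596415e+00, -1.19000473e-01]), 'joint_vel': array([ 0.00053479,  0.00146695, -0.00159658, -0.00043627, -0.00017186,
       -0.000897  ]), 'joint_efforts': array([-1.18375269e-04, -3.93676651e+01, -3.70451188e+01, -1.41775063e-04,
        5.90281834e-04, -1.34704101e-05]), 'tool_pos': array([ 0.14660885, -0.6075585 ,  0.25631941]), 'tool_rot': array([2.73059731e-05, 9.93000399e-01, 1.18110990e-01, 6.08255551e-06]), 'contact_force': array([0.63502013, 0.4964759 , 0.09228769]), 'ft_torque': array([-0.01528135, -0.03150649, -0.01775019]), 'grasp_force': 0.0, 'gripper_width': 1.0021243673424507}
```

View pics/top0.png

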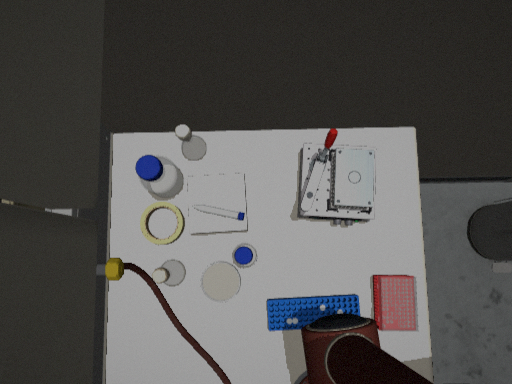

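View pics/side0.png

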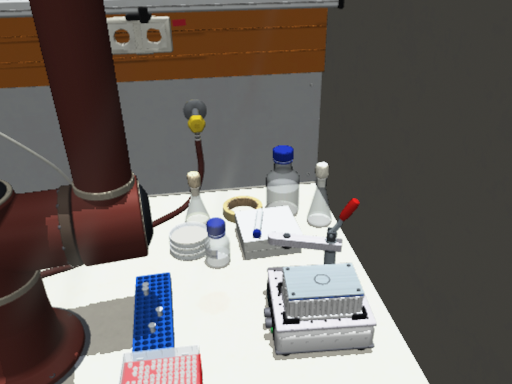

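```bash
python3 - <<'E'
from h import *
allp={}
for n in("top","side"):
    f=np.load(f"f_{n}.npz"); P=unproj(n,f["d"]); im=f["im"].astype(int); ok=f["d"]>0
    box=(P[...,0]>.3)&(P[...,0]<.75)&(P[...,1]>-.25)&(P[...,1]<.2)&ok
    cov=box&(abs(P[...,2]-.121)<.004)
    q=P[cov]; 
    r=cv2.minAreaRect(q[:,:2].astype(np.float32)*1000); print(n,"cover",len(q),r)
    st=box&(P[...,2]>.138)&(P[...,2]<.153); q=P[st][:,:2]; print("strap",len(q),q.min(0),q.max(0),cv2.minAreaRect(q.astype(np.float32)*1000), P[st][:,2].mean())
    red=box&(im[...,0]>120)&(im[...,1]<80)&(im[...,2]<80)
    q=P[red]; print("red",len(q),q.min(0),q.max(0),q.mean(0))
    pl=box&(abs(P[...,2]-.07)<.004);q=P[pl];print("platf",len(q),cv2.minAreaRect(q[:,:2].astype(np.float32)*1000),q.min(0),q.max(0))
E
```

```text
top cover 2417 ((568.0904541015625, -24.211105346679688), (447.7776184082031, 222.7593231201172), 89.96511840820312)
strap 1090 [ 0.44823354 -0.24808318] [0.67982756 0.19856011] ((564.030517578125, -24.788162231445312), (231.5496063232422, 446.6434020996094), 0.013401605188846588) 0.14620638384232537
red 90 [ 0.30062887 -0.17617878  0.01545301] [0.59748724 0.02645581 0.24040115] [ 0.39843899 -0.08062094  0.10891355]
platf 2237 ((490.0411071777344, -24.664016723632812), (446.18487548828125, 379.3004455566406), 89.74307250976562) [ 0.30000179 -0.24860462  0.06600236] [0.67928627 0.19892799 0.07399838]
side cover 2980 ((571.6142578125, -26.002197265625), (222.51747131347656, 447.8854064941406), 0.1169472262263298)
strap 1814 [ 0.45099148 -0.24990799] [0.68296622 0.19940733] ((566.9624633789062, -25.234466552734375), (449.31524658203125, 231.96705627441406), 89.99212646484375) 0.14547319866131084
red 187 [ 0.30913508 -0.16400578  0.04278006] [0.59981834 0.02683578 0.2374663 ] [ 0.50990082 -0.02510215  0.17771083]
platf 2524 ((491.50750732421875, -21.312393188476562), (442.050048828125, 382.82196044921875), 89.94532012939453) [ 0.30000515 -0.24251924  0.06600442] [0.68292519 0.19969699 0.07399863]
```

The top view shows the shaker near px (337,181). The strap runs from the post at (323,155) to the front at (310,210), with the red lever at (332,135). The bystanders are all to the left. The side view agrees, so next I fit the poses on connected components.

```bash
python3 - <<'E'
from h import *
def comp(m,seed=None):
    n,l,s,c=cv2.connectedComponentsWithStats(m.astype(np.uint8)); i=1+np.argmax(s[1:,4]); return l==i
for n in("top","side"):
    f=np.load(f"f_{n}.npz"); P=unproj(n,f["d"]); im=f["im"].astype(int); ok=f["d"]>0
    X,Y,Z=P[...,0],P[...,1],P[...,2]
    box=(X>.38)&(X<.68)&(Y>-.16)&(Y<.13)&ok
    def rep(name,m):
        q=P[m]; r=cv2.minAreaRect(q[:,:2].astype(np.float32)*1000); print(n,name,len(q),np.round(r[0],1),np.round(r[1],1),round(r[2],1),"z",np.round(np.median(q[:,2]),4))
        return q
    cv=rep("cover",comp(box&(abs(Z-.121)<.005)))
    q=rep("strap",comp(box&(Z>.140)&(Z<.153)))
    c=q[:,:2].mean(0);v=np.linalg.svd(q[:,:2]-c)[2][0]; v*=-np.sign(v[0]);s=(q[:,:2]-c)@v; print("dir deg",np.degrees(np.arctan2(v[1],v[0])),"ends",c+v*s.min(),c+v*s.max(),"perp w",np.ptp((q[:,:2]-c)@[-v[1],v[0]]))
    red=comp(box&(im[...,0]>110)&(im[...,1]<90)&(im[...,2]<90)&(Z>.15)); q=rep("red",red);print(q.mean(0),q.min(0),q.max(0))
    rep("plat+cover",comp(box&(Z>.064)&(Z<.125)))
    rep("plat",comp(box&(Z>.064)&(Z<.075)))
E
```

```text
top cover 2184 [522.5 -40.3] [ 83.5 126. ] 85.3 z 0.121
top strap 547 [502.7  53. ] [ 21.7 114.6] 69.9 z 0.1469
dir deg 159.7416740125876 ends [0.55645983 0.03322201] [0.44893236 0.07290874] perp w 0.021777425256972842
top red 39 [591.8  19.8] [13.4 12.4] 26.7 z 0.2349
[0.59089277 0.02033391 0.23506939] [0.58423604 0.01264045 0.229378  ] [0.59748724 0.02645581 0.24040115]
top plat+cover 4036 [524.1 -15.7] [167. 169.] 85.4 z 0.1186
top plat 1434 [524.1 -15.7] [167. 169.] 85.4 z 0.0699
side cover 2427 [525.  -40.3] [ 85.8 124.8] 85.3 z 0.121
side strap 676 [515.5  48. ] [ 25.2 135.9] 69.8 z 0.1465
dir deg 159.0031877760125 ends [0.57768409 0.02060717] [0.45087086 0.06927811] perp w 0.026004905154459492
side red 165 [585.9  20.4] [16.1 30.3] 65.0 z 0.2246
[0.58441845 0.01798296 0.22276416] [0.57120318 0.00979855 0.19997942] [0.59981834 0.02747264 0.2374663 ]
side plat+cover 6182 [526.6 -15.7] [173.3 167.7] 85.9 z 0.1025
side plat 1808 [526.7 -16.7] [170.6 167.8] 85.4 z 0.0699
```

```bash
cat >> h.py <<'E'
from scipy.spatial.transform import Rotation as Ro
def go(P,k=1):
    s=manip.state(); R=Ro.from_quat(np.r_[s["tool_rot"][1:],s["tool_rot"][0]]).as_matrix()
    return np.round(R.T@(np.array(P)-s["tool_pos"])/k,4).tolist()
E
python3 -m inch '[[[0.030,-0.0277,0],[0,0,0],0],[[0.030,-0.0277,0],[0,0,0],0],[[0.030,-0.0277,0],[0,0,0],0],[[0.030,-0.0277,0],[0,0,0],0],[[0.030,-0.0277,0],[0,0,0],0],[[0.030,-0.0277,0],[0,0,0],0]]'
python3 -m inch '[[[0.030,-0.0277,0],[0,0,0],0],[[0.030,-0.0277,0],[0,0,0],0],[[0.030,-0.0277,0],[0,0,0],0],[[0.030,-0.0277,0],[0,0,0],0],[[0.030,-0.0277,0],[0,0,0],0],[[0.030,-0.0277,0],[0,0,0],0]]'
python3 -c "
from h import *
print(go([.4855,.105,.256],8))"
```

```text
time: 2.0
tool_pos: [0.2833, -0.4023, 0.2565]
tool_rot: [0.0, 0.993, 0.118, 0.0]
contact_force: [0.7, 0.4, 1.1]
gripper_width: 0.005
grasp_force: 0.0
time: 2.6
tool_pos: [0.4193, -0.1984, 0.2566]
tool_rot: [0.0, 0.993, 0.118, 0.0]
contact_force: [0.2, -0.7, 0.4]
gripper_width: 0.001
grasp_force: 0.0
[0.0169, -0.0349, 0.0001]
```

```bash
python3 -m inch '[[[0.017,-0.035,0],[0,0,0],0],[[0.017,-0.035,0],[0,0,0],0],[[0.017,-0.035,0],[0,0,0],0],[[0.017,-0.035,0],[0,0,0],0],[[0.017,-0.035,0],[0,0,0],0],[[0.017,-0.035,0],[0,0,0],0],[[0.017,-0.035,0],[0,0,0],0],[[0.017,-0.035,0],[0,0,0],0]]'
python3 - <<'E'
from h import *
im,d=manip.grab_frame("side"); a=im[150:350,180:430]
cv2.imwrite("pics/s1.png",cv2.resize(a,None,fx=3,fy=3)[:,:,::-1])
piv=np.array([.5593,.0314])
# finger path: r=95 from pivot, contact offset per heading, tool half 11 x 14.5
for th in np.radians([159.4,180,200,220,235,243.6]):
    h=np.array([np.cos(th),np.sin(th)]); tr=np.array([h[1],-h[0]])*-1
    tr=np.array([np.cos(th-np.pi/2),np.sin(th-np.pi/2)])
    tx=np.array([.9721,.2346]);ty=np.array([.2346,-.9721])
    off=.011+.011*abs(tr@tx)+.0145*abs(tr@ty)
    p=piv+.095*h+off*tr; print(round(np.degrees(th)),p.round(4),round(off,4),"tool",np.round([p@tx,p@ty],4))
s=manip.state();p=s["tool_pos"][:2];print(s["tool_pos"],p@tx,p@ty)
E
```

```text
time: 3.4
tool_pos: [0.4852, 0.1058, 0.2566]
tool_rot: [0.0, 0.993, 0.118, 0.0]
contact_force: [0.2, 0.3, 0.1]
gripper_width: -0.002
grasp_force: 0.0
159 [0.4806 0.0921] 0.0292 tool [0.4888 0.0232]
180 [0.4643 0.0591] 0.0277 tool [0.4652 0.0515]
200 [0.4609 0.0239] 0.0266 tool [0.4537 0.0849]
220 [ 0.468  -0.0075] 0.0289 tool [0.4531 0.1171]
235 [ 0.4809 -0.0297] 0.0292 tool [0.4605 0.1417]
244 [ 0.4913 -0.0409] 0.0287 tool [0.468 0.155]
[0.48565649 0.11021188 0.25659929] 0.49796238530993353 0.006798043968335192
```

View pics/s1.png

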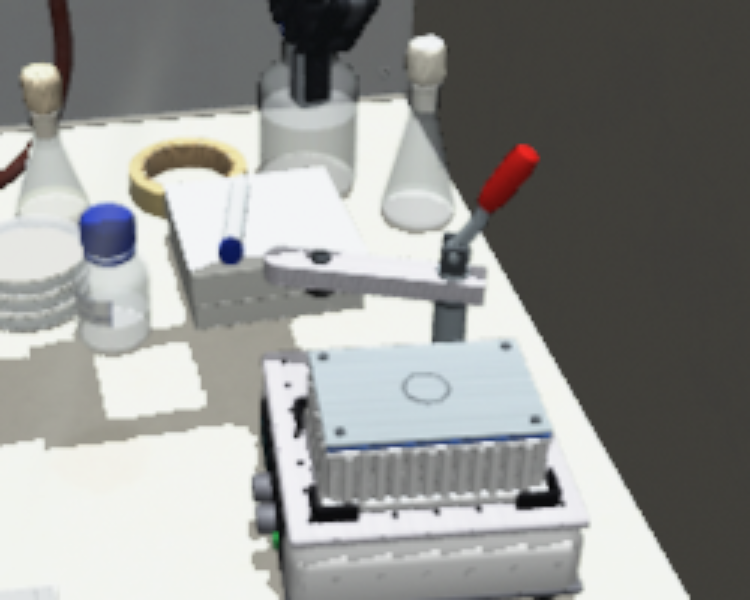

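Closed fingers show at crop (315,80), behind and above the strap's free end (270,265), and the foot is at (320,290). Before lowering I'll measure the real fingertip height.

```bash
python3 - <<'E'
from h import *
for n in("side","top"):
    im,d=manip.grab_frame(n); P=unproj(n,d); X,Y,Z=P[...,0],P[...,1],P[...,2]
    m=(d>0)&(abs(X-.486)<.04)&(abs(Y-.11)<.04)&(Z>.19)&(Z<.30)
    q=P[m]; print(n,len(q)); 
    if len(q)==0: continue
    print(np.sort(q[:,2])[:8].round(4))
    w=q[q[:,2]<.26]; 
    if len(w): print(w.min(0),w.max(0))
    for z in np.arange(.2,.3,.01):
        w=q[(q[:,2]>=z)&(q[:,2]<z+.01)]
        if len(w): print(round(z,3),len(w),w.min(0)[:2].round(3),w.max(0)[:2].round(3))
E
```

```text
side 503
[0.2316 0.2316 0.2318 0.2329 0.233  0.2331 0.2334 0.2336]
[0.47472206 0.09375546 0.23161508] [0.4995689  0.11608914 0.25991831]
0.23 37 [0.475 0.097] [0.498 0.116]
0.24 62 [0.475 0.094] [0.496 0.115]
0.25 71 [0.476 0.094] [0.5   0.112]
0.26 61 [0.476 0.094] [0.499 0.121]
0.27 51 [0.469 0.078] [0.505 0.134]
0.28 137 [0.467 0.07 ] [0.508 0.144]
0.29 84 [0.466 0.07 ] [0.508 0.149]
top 14
[0.2802 0.2821 0.2844 0.2848 0.2852 0.2853 0.2862 0.2869]
0.28 9 [0.464 0.128] [0.471 0.136]
0.29 5 [0.464 0.132] [0.467 0.136]
```

```bash
python3 -m inch '[[[0,0,0.03],[0,0,0],0],[[0,0,0.03],[0,0,0],0],[[0,0,0.03],[0,0,0],0],[[0,0,0.011],[0,0,0],0],[[0,0,0],[0,0,0],0]]'
python3 -m inch '[[[-0.0045,0.008,0],[0,0,0],0],[[-0.0045,0.008,0],[0,0,0],0],[[-0.008,0.0095,0],[0,0,0],0],[[-0.008,0.0095,0],[0,0,0],0],[[-0.0075,0.0095,0],[0,0,0],0],[[0,0,0],[0,0,0],0]]'
python3 - <<'E'
from h import *
s=manip.state();p=s["tool_pos"][:2];tx=np.array([.9721,.2346]);ty=np.array([.2346,-.9721]);print(p@tx,p@ty)
im,d=manip.grab_frame("side"); a=im[150:350,180:430]
cv2.imwrite("pics/s2.png",cv2.resize(a,None,fx=3,fy=3)[:,:,::-1])
E
```

```text
time: 4.05
tool_pos: [0.4838, 0.1033, 0.1535]
tool_rot: [-0.0, 0.993, 0.118, -0.002]
contact_force: [0.1, -1.1, 0.6]
gripper_width: -0.002
grasp_force: 0.0
time: 4.65
tool_pos: [0.4633, 0.0517, 0.1554]
tool_rot: [0.0, 0.993, 0.117, -0.0]
contact_force: [-0.2, 0.1, -0.1]
gripper_width: -0.002
grasp_force: 0.0
0.4624765273379477 0.05840040585258955
```

View pics/s2.png

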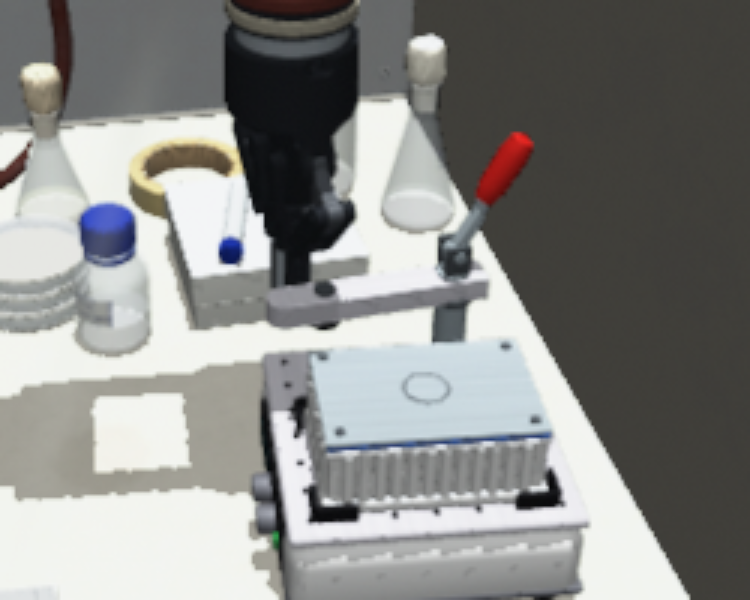

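The finger at crop (290,265) is behind the strap, which has started swinging with its end at (270,305). I carry on round the arc.

```bash
python3 -m inch '[[[-0.0035,0.009,0],[0,0,0],0],[[-0.003,0.009,0],[0,0,0],0],[[-0.0025,0.009,0],[0,0,0],0],[[0,0.0105,0],[0,0,0],0],[[0,0.0105,0],[0,0,0],0],[[0,0.0105,0],[0,0,0],0],[[0,0,0],[0,0,0],0]]'
python3 -m inch '[[[0.0025,0.008,0],[0,0,0],0],[[0.0025,0.008,0],[0,0,0],0],[[0.0025,0.008,0],[0,0,0],0],[[0,0,0],[0,0,0],0],[[0,0,0],[0,0,0],0]]'
cat > strap.py <<'E'
from h import *
import sys
for n in("top","side"):
    im,d=manip.grab_frame(n); P=unproj(n,d); X,Y,Z=P[...,0],P[...,1],P[...,2]
    cv2.imwrite(f"pics/{n}_{sys.argv[1]}.png",cv2.resize(im[100:250,250:430] if n=="top" else im[150:350,180:430],None,fx=3,fy=3)[:,:,::-1])
    m=(d>0)&(np.hypot(X-.5593,Y-.0314)<.125)&(Z>.1445)&(Z<.1495)&(im.astype(int).sum(2)>270)
    k,l,s,c=cv2.connectedComponentsWithStats(m.astype(np.uint8)); q=P[l==1+np.argmax(s[1:,4])][:,:2]
    c,sz,_=cv2.minAreaRect(q.astype(np.float32)*1000); c0=q.mean(0);v=np.linalg.svd(q-c0)[2][0]; v*=-np.sign(v[1])
    print(n,len(q),np.round(sz),"dir",np.degrees(np.arctan2(v[1],v[0]))%360)
s=manip.state();p=s["tool_pos"][:2];print(s["tool_pos"],p@[.9721,.2346],p@[.2346,-.9721],s["contact_force"])
E
python3 strap.py a
```

```text
time: 5.4
tool_pos: [0.4692, -0.0072, 0.1552]
tool_rot: [0.0, 0.993, 0.117, -0.0]
contact_force: [0.5, 0.1, -0.2]
gripper_width: 0.001
grasp_force: 0.0
time: 5.9
tool_pos: [0.482, -0.0277, 0.1553]
tool_rot: [0.0, 0.993, 0.118, -0.0]
contact_force: [-0.2, -0.1, -0.6]
gripper_width: -0.006
grasp_force: 0.0
top 192 [57. 22.] dir 231.125705997543
side 457 [137.  22.] dir 232.08500917250905
[ 0.48186759 -0.02736156  0.1553208 ] 0.462004464749221 0.1396443077919277 [-0.71539947  0.08538335 -0.39372133]
```

```bash
python3 -m inch '[[[0.004,0.005,0],[0,0,0],0],[[0.004,0.005,0],[0,0,0],0],[[0.003,0.003,0],[0,0,0],0],[[0,0,0],[0,0,0],0],[[0,0,0],[0,0,0],0]]'
python3 -m inch '[[[0.0015,0.0015,0],[0,0,0],0],[[0,0,0],[0,0,0],0],[[0,0,0],[0,0,0],0]]'
python3 strap.py b
```

```text
time: 6.5
tool_pos: [0.496, -0.0375, 0.1554]
tool_rot: [0.0, 0.993, 0.118, 0.0]
contact_force: [0.5, -0.0, 0.3]
gripper_width: -0.002
grasp_force: 0.0
time: 6.8
tool_pos: [0.4974, -0.0384, 0.1553]
tool_rot: [-0.0, 0.993, 0.118, 0.0]
contact_force: [0.1, -0.5, 0.7]
gripper_width: -0.002
grasp_force: 0.5
top 247 [64. 22.] dir 241.94359392687466
side 247 [78. 23.] dir 236.44022377093978
[ 0.49740247 -0.03836232  0.15534168] 0.4745251426601326 0.1539826275184432 [-0.22755959  0.03625891  0.49247196]
```

```bash
python3 -m inch '[[[0.0015,0.0015,0],[0,0,0],0],[[0,0,0],[0,0,0],0]]' | grep -E "pos|force"
python3 -m inch '[[[0.001,0.001,0],[0,0,0],0],[[0,0,0],[0,0,0],0]]'| grep -E "pos|force"
python3 -m inch '[[[0.001,0.001,0],[0,0,0],0],[[0,0,0],[0,0,0],0]]'| grep -E "pos|force"
```

```text
tool_pos: [0.4985, -0.0391, 0.1549]
contact_force: [-4.4, 3.4, 2.6]
grasp_force: 2.5
tool_pos: [0.4991, -0.0395, 0.1547]
contact_force: [-6.4, 4.1, 2.0]
grasp_force: 3.7
tool_pos: [0.4997, -0.0398, 0.1545]
contact_force: [-8.2, 5.6, 3.9]
grasp_force: 5.0
```

The push force rose steadily to about 10 N, far above the 1.5 N friction, so the strap is at its stop. I back off, rise and turn so the finger faces the lever plane, then check.

```bash
python3 -m inch '[[[-0.007,-0.007,0],[0,0,0],0],[[-0.01,-0.01,0],[0,0,0],0],[[0,0,-0.03],[0,0,0],0],[[0,0,-0.035],[0,0,0.14],0],[[0,0,-0.035],[0,0,0.14],0],[[0,0,-0.035],[0,0,0.14],0],[[0,0,0],[0,0,0.14],0],[[0,0,0],[0,0,0.138],0]]'
python3 -m inch '[[[0,0,0],[0,0,0],0]]' | grep pos
python3 strap.py c
python3 - <<'E'
from h import *
for n in("top","side"):
    im,d=manip.grab_frame(n); im=im.astype(int);P=unproj(n,d)
    m=(d>0)&(im[...,0]>110)&(im[...,1]<90)&(im[...,2]<90)&(P[...,2]>.15)&(np.hypot(P[...,0]-.5593,P[...,1]-.0314)<.1); q=P[m]
    print(n,len(q),q.min(0),q.max(0),q.mean(0))
s=manip.state();print(s["joint_pos"].round(2),Ro.from_quat(np.r_[s["tool_rot"][1:],s["tool_rot"][0]]).as_matrix().round(3))
E
```

```text
time: 8.3
tool_pos: [0.4822, -0.0289, 0.2928]
tool_rot: [0.0, 0.973, -0.231, 0.003]
contact_force: [-1.2, -0.3, -0.4]
gripper_width: 0.003
grasp_force: 0.0
tool_pos: [0.4815, -0.0287, 0.291]
top 184 [60. 22.] dir 234.99254760616478
side 498 [133.  22.] dir 243.2209623677022
[ 0.48114746 -0.02862246  0.29024333] 0.4610086223850856 0.14070108384947067 [ 0.03088135 -0.01167036 -1.1284573 ]
top 922 [ 0.45942399 -0.03063287  0.20876632] [0.58014791 0.07086323 0.5896142 ] [0.486386   0.01180222 0.55362152]
side 219 [0.56160136 0.04068485 0.19689076] [0.58217014 0.0674206  0.23782563] [0.57100438 0.05188793 0.21908484]
[-0.21 -0.32  1.89 -0.    1.57  1.82] [[ 0.896 -0.443 -0.   ]
 [-0.443 -0.896 -0.   ]
 [-0.     0.    -1.   ]]
```

View pics/side_c.png

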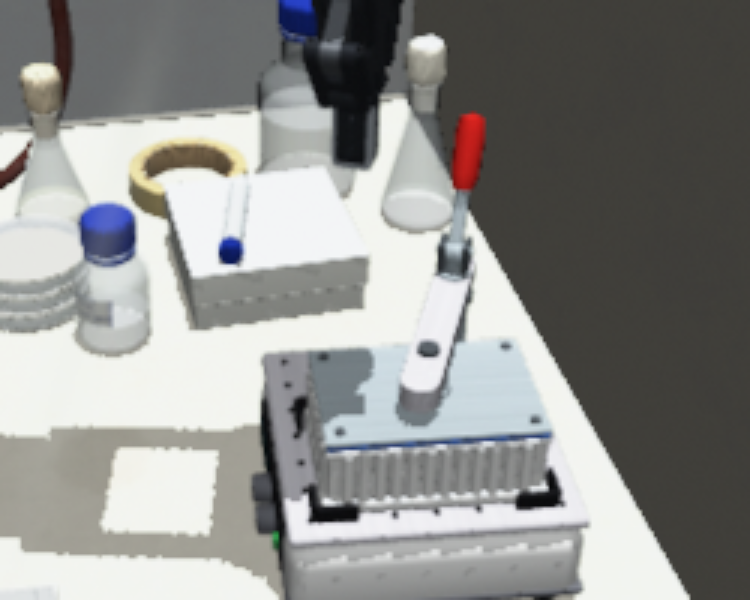

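The strap now lies across the plate (side view heading 243.2°, expected 243.6°), the plate is still in its nest, and the lever is up at crop (468,150). Next I move over the post, inside the lever.

```bash
python3 -m inch '[[[0.0109,-0.0211,0],[0,0,0],0],[[0.0109,-0.0211,0],[0,0,0],0],[[0.0109,-0.0211,0],[0,0,0],0],[[0.0108,-0.0211,0],[0,0,0],0],[[0,0,0],[0,0,0],0],[[0,0,0.02],[0,0,0],0],[[0,0,0.02],[0,0,0],0],[[0,0,0],[0,0,0],0]]'
python3 - <<'E'
from h import *
u=np.array([.4446,.896]);piv=np.array([.5593,.0314])
p=manip.state()["tool_pos"];d=p[:2]-piv;print("s",d@u,"lat(+x tool)",d@[.896,-.4446],"tip",p[2]-.025)
hw=.011
for a in np.radians([63,55,45,35,25,15,8,0,-2]):
    r=.064; print(round(np.degrees(a)),"s",round(r*np.cos(a)-.009*np.sin(a)-hw,4),"tip",round(.163+r*np.sin(a)+.009*np.cos(a),4))
im,d=manip.grab_frame("side")
cv2.imwrite("pics/s4.png",cv2.resize(im[150:300,270:400],None,fx=4,fy=4)[:,:,::-1])
E
```

```text
time: 9.4
tool_pos: [0.5555, 0.0276, 0.2465]
tool_rot: [0.001, 0.974, -0.228, -0.003]
contact_force: [0.6, 1.1, -0.0]
gripper_width: -0.0
grasp_force: 0.0
s -0.005125247557763994 lat(+x tool) -0.0016875462950311417 tip 0.22152830409913518
63 s 0.01 tip 0.2241
55 s 0.0183 tip 0.2206
45 s 0.0279 tip 0.2146
35 s 0.0363 tip 0.2071
25 s 0.0432 tip 0.1982
15 s 0.0485 tip 0.1883
8 s 0.0511 tip 0.1808
0 s 0.053 tip 0.172
-2 s 0.0533 tip 0.1698
```

View pics/s4.png

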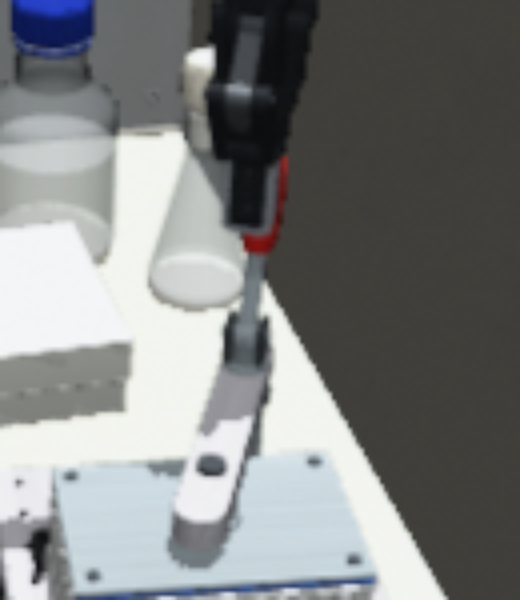

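The finger at crop (245,200) stands on the strap side of the red lever, in line with it. Now I push out and down along its arc.

```bash
python3 -m inch '[[[0.001,-0.010,0],[0,0,0],0],[[0,-0.010,0],[0,0,0],0],[[0,-0.0055,0.002],[0,0,0],0],[[0,-0.0055,0.003],[0,0,0],0],[[0,-0.005,0.003],[0,0,0],0],[[0,-0.0045,0.004],[0,0,0],0],[[0,-0.0045,0.004],[0,0,0],0],[[0,0,0],[0,0,0],0]]'
python3 - <<'E'
from h import *
u=np.array([.4446,.896]);piv=np.array([.5593,.0314])
s=manip.state();p=s["tool_pos"];d=p[:2]-piv;print("s",d@u,"lat(+x tool)",d@[.896,-.4446],"tip",p[2]-.025,s["contact_force"])
E
```

```text
time: 10.25
tool_pos: [0.5787, 0.0681, 0.2336]
tool_rot: [-0.0, 0.974, -0.228, -0.0]
contact_force: [0.4, -0.4, 2.3]
gripper_width: -0.0
grasp_force: 1.0
s 0.04151238092168088 lat(+x tool) 0.0010229186776643474 tip 0.20864519347310426 [ 0.40159373 -0.35502614  2.32131772]
```

```bash
python3 -m inch '[[[0,-0.003,0.007],[0,0,0],0],[[0,-0.002,0.008],[0,0,0],0],[[0,-0.002,0.008],[0,0,0],0],[[0,-0.001,0.007],[0,0,0],0],[[0,0,0],[0,0,0],0]]'| grep -E "pos|force"
python3 -m inch '[[[0,0,0.003],[0,0,0],0],[[0,0,0],[0,0,0],0]]'| grep -E "pos|force"
python3 -m inch '[[[0,0,0.002],[0,0,0],0],[[0,0,0],[0,0,0],0]]'| grep -E "pos|force"
```

```text
tool_pos: [0.5822, 0.0753, 0.2037]
contact_force: [1.3, 1.5, 1.0]
grasp_force: 0.8
tool_pos: [0.5823, 0.0752, 0.2015]
contact_force: [1.7, 2.4, 3.2]
grasp_force: 1.6
tool_pos: [0.5824, 0.0754, 0.1998]
contact_force: [1.3, 4.0, 4.4]
grasp_force: 2.3
```

```bash
for i in 1; do
python3 -m inch '[[[0,0,0.002],[0,0,0],0],[[0,0,0],[0,0,0],0]]'| grep -E "pos|ct_force"
python3 -m inch '[[[0,0,0.002],[0,0,0],0],[[0,0,0],[0,0,0],0]]'| grep -E "pos|ct_force"
python3 -m inch '[[[0,0,0.0015],[0,0,0],0],[[0,0,0],[0,0,0],0]]'| grep -E "pos|ct_force"
done
```

```text
tool_pos: [0.5825, 0.0755, 0.1981]
contact_force: [0.4, 3.7, 5.8]
tool_pos: [0.5828, 0.0756, 0.1977]
contact_force: [-0.8, 4.8, 10.6]
tool_pos: [0.5829, 0.0757, 0.1973]
contact_force: [-2.8, 3.9, 14.9]
```

```bash
python3 -m inch '[[[0,0,0.003],[0,0,0],0],[[0,0,0],[0,0,0],0],[[0,0,0],[0,0,0],0]]'| grep -E "pos|ct_force"
python3 -m inch '[[[0,0,-0.006],[0,0,0],0],[[0,0,-0.03],[0,0,0],0],[[0,0,-0.04],[0,0,0],0],[[0,0,-0.04],[0,0,0],0],[[0,0.01,-0.03],[0,0,0],0],[[-0.03,0.03,0],[0,0,0],0],[[-0.03,0.03,0],[0,0,0],0],[[-0.03,0.03,0],[0,0,0],0]]'| grep -E "pos|ct_force"
python3 -m inch '[[[-0.03,0.03,0],[0,0,0],0],[[-0.03,0.03,0],[0,0,0],0],[[0,0,0],[0,0,0],0],[[0,0,0],[0,0,0],0]]'| grep -E "pos|ct_force"
sed -i 's/(Z>.1445)&(Z<.1495)/(Z>.136)\&(Z<.1445)/' strap.py; python3 strap.py d
python3 - <<'E'
from h import *
im,d=manip.grab_frame("side"); im=im.astype(int);P=unproj("side",d)
m=(d>0)&(im[...,0]>110)&(im[...,1]<90)&(im[...,2]<90)&(P[...,2]>.12)&(np.hypot(P[...,0]-.5593,P[...,1]-.0314)<.11); q=P[m]
u=np.array([.4446,.896]);sv=(q[:,:2]-[.5593,.0314])@u;print(len(q),q.min(0),q.max(0),"s",sv.min(),sv.max(),"slope deg",np.degrees(np.arctan(np.polyfit(sv,q[:,2],1)[0])),"lat",((q[:,:2]-[.5593,.0314])@[.896,-.4446]).mean())
for l in("deep_plate","tube","small_bottle","large_bottle","tall_flask"):print(l,[np.round(x["point"],3) for x in manip.look_for("side",l)[:1]])
E
```

```text
tool_pos: [0.5837, 0.0756, 0.1966]
contact_force: [-6.6, 3.5, 23.1]
tool_pos: [0.455, 0.0245, 0.3352]
contact_force: [0.5, -0.6, 0.8]
tool_pos: [0.3758, -0.0022, 0.336]
contact_force: [0.3, -0.2, 0.8]
top 479 [111.  22.] dir 243.21620514199373
side 553 [138.  22.] dir 242.38772065213513
[ 0.37677031 -0.0018441   0.33604269] 0.36582578837169055 0.09018296057903928 [-0.35947705 -0.48867708  0.06302433]
110 [0.57236702 0.06168776 0.16539227] [0.60032965 0.10231012 0.17584895] s 0.03665506780635729 0.07929206489761143 slope deg 3.793449464132728 lat 0.0023120634045798705
deep_plate [array([ 0.516, -0.072,  0.121])]
tube [array([0.456, 0.237, 0.072])]
small_bottle [array([0.362, 0.178, 0.056])]
large_bottle [array([0.541, 0.367, 0.1  ])]
tall_flask [array([0.626, 0.314, 0.064])]
```

View pics/side_d.png

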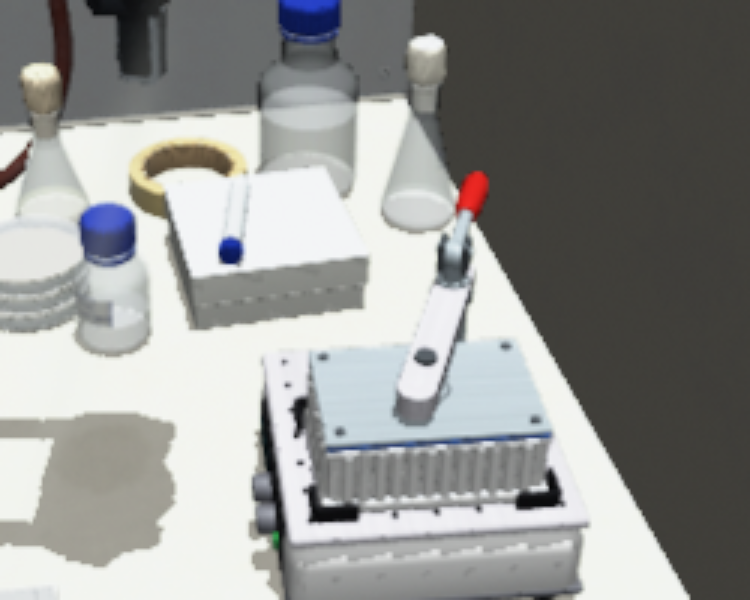

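The strap is clamped across the plate, the lever looks down at crop (475,190), and the bystanders haven't moved. I still need to check that the lever is truly level and the strap tight on its stop.

```bash
python3 - <<'E'
from h import *
u=np.array([.4446,.896]);w=np.array([.896,-.4446])
for n in("top","side"):
    A=[manip.grab_frame(n) for _ in range(4)]
    im=A[0][0].astype(int); d=np.median([a[1] for a in A],0); P=unproj(n,d); D=P[...,:2]-[.5593,.0314]; s=D@u; l=D@w; Z=P[...,2]
    red=(im[...,0]>100)&(im[...,1]<90)&(im[...,2]<90)&(s>.02)&(s<.1)&(abs(l)<.02)&(Z>.14)
    for a in np.arange(.035,.09,.01):
        q=red&(s>=a)&(s<a+.01); 
        if q.any(): print(n,"lever s",a.round(3),q.sum(),"zmax,90%",Z[q].max().round(4),np.percentile(Z[q],85).round(4),"lat",l[q].mean().round(4))
    for a in np.arange(-.115,-.015,.02):
        q=(s>=a)&(s<a+.02)&(abs(l)<.02)&(Z>.132)&(Z<.15)
        if q.any(): print(n,"strap s",a.round(3),q.sum(),"z",np.median(Z[q]).round(4),"lat lo/hi",l[q].min().round(4),l[q].max().round(4))
E
```

```text
top lever s 0.035 25 zmax,90% 0.1735 0.1728 lat -0.002
top lever s 0.045 37 zmax,90% 0.1748 0.174 lat -0.0025
top lever s 0.055 39 zmax,90% 0.175 0.1742 lat -0.0021
top lever s 0.065 38 zmax,90% 0.1752 0.1745 lat -0.0023
top lever s 0.075 19 zmax,90% 0.1746 0.1733 lat -0.0015
top strap s -0.115 98 z 0.141 lat lo/hi -0.0143 0.0077
top strap s -0.095 107 z 0.1416 lat lo/hi -0.0142 0.0081
top strap s -0.075 108 z 0.141 lat lo/hi -0.0139 0.0082
top strap s -0.055 106 z 0.1409 lat lo/hi -0.0138 0.0087
top strap s -0.035 105 z 0.1408 lat lo/hi -0.0135 0.0088
side lever s 0.035 29 zmax,90% 0.1731 0.1721 lat 0.0017
side lever s 0.045 29 zmax,90% 0.1747 0.174 lat 0.0025
side lever s 0.055 28 zmax,90% 0.1748 0.174 lat 0.0032
side lever s 0.065 22 zmax,90% 0.1745 0.1743 lat 0.0021
side lever s 0.075 6 zmax,90% 0.1741 0.1738 lat 0.0029
side strap s -0.115 142 z 0.1408 lat lo/hi -0.011 0.0109
side strap s -0.095 116 z 0.1413 lat lo/hi -0.0106 0.0112
side strap s -0.075 87 z 0.1411 lat lo/hi -0.0106 0.0114
side strap s -0.055 96 z 0.1409 lat lo/hi -0.01 0.0116
side strap s -0.035 88 z 0.1411 lat lo/hi -0.01 0.0119
```

The strap is lowered 6 mm (top at 0.141) and the lever is level to within about 1–2°. Time is plentiful, so I press straight down on the handle once more, better centred, to make sure it's on its stop.

```bash
python3 -m inch '[[[0.03,-0.034,0],[0,0,0],0],[[0.03,-0.034,0],[0,0,0],0],[[0.03,-0.034,0],[0,0,0],0],[[0.03,-0.034,0],[0,0,0],0],[[0.028,-0.033,0],[0,0,0],0],[[0,0,0],[0,0,0],0],[[0,0,0],[0,0,0],0]]'|grep pos
python3 -c "
from h import *
print(go([.5851,.0856,.205]))"
```

```text
tool_pos: [0.5846, 0.0839, 0.3356]
[0.0, -0.0019, 0.1306]
```

```bash
python3 -m inch '[[[0,-0.002,0.04],[0,0,0],0],[[0,0,0.04],[0,0,0],0],[[0,0,0.03],[0,0,0],0],[[0,0,0.015],[0,0,0],0],[[0,0,0.004],[0,0,0],0],[[0,0,0],[0,0,0],0],[[0,0,0],[0,0,0],0]]'|grep -E "pos|ct_f"
python3 -m inch '[[[0,0,0.004],[0,0,0],0],[[0,0,0],[0,0,0],0]]'|grep -E "pos|ct_f"
python3 -m inch '[[[0,0,0.002],[0,0,0],0],[[0,0,0],[0,0,0],0]]'|grep -E "pos|ct_f"
python3 -m inch '[[[0,0,0.002],[0,0,0],0],[[0,0,0],[0,0,0],0]]'|grep -E "pos|ct_f"
```

```text
tool_pos: [0.5863, 0.0854, 0.2105]
contact_force: [0.3, 0.7, -0.1]
tool_pos: [0.5856, 0.0855, 0.2046]
contact_force: [0.0, -0.0, -0.3]
tool_pos: [0.5851, 0.0855, 0.2016]
contact_force: [-0.1, 0.2, 0.0]
tool_pos: [0.585, 0.0855, 0.1994]
contact_force: [0.1, 0.1, 0.4]
```

```bash
python3 -m inch '[[[0,0,0.0015],[0,0,0],0],[[0,0,0],[0,0,0],0]]'|grep -E "pos|ct_f"
python3 -m inch '[[[0,0,0.0015],[0,0,0],0],[[0,0,0],[0,0,0],0]]'|grep -E "pos|ct_f"
python3 -m inch '[[[0,0,0.0015],[0,0,0],0],[[0,0,0],[0,0,0],0]]'|grep -E "pos|ct_f"
```

```text
tool_pos: [0.5853, 0.0855, 0.1984]
contact_force: [0.5, -0.7, 0.4]
tool_pos: [0.5855, 0.0856, 0.198]
contact_force: [-2.5, 0.8, 4.2]
tool_pos: [0.5857, 0.0856, 0.1976]
contact_force: [-4.2, -0.1, 9.0]
```

It's stiff from first contact, so the lever is on its stop. I lift clear and hand in after a last check.

```bash
python3 -m inch '[[[0,0,-0.006],[0,0,0],0],[[0,0,-0.03],[0,0,0],0],[[0,0,-0.04],[0,0,0],0],[[0,0,-0.04],[0,0,0],0],[[0,0,-0.02],[0,0,0],0],[[-0.03,0.03,0],[0,0,0],0],[[-0.03,0.03,0],[0,0,0],0],[[-0.03,0.03,0],[0,0,0],0]]'| grep -E "pos|ct_force"
python3 -m inch '[[[-0.03,0.03,0],[0,0,0],0],[[-0.03,0.03,0],[0,0,0],0],[[0,0,0],[0,0,0],0],[[0,0,0],[0,0,0],0]]'| grep -E "time|pos|ct_force"
python3 strap.py e
```

```text
tool_pos: [0.4633, 0.0446, 0.331]
contact_force: [0.5, -0.1, 0.7]
time: 17.85
tool_pos: [0.3839, 0.0177, 0.3316]
contact_force: [1.2, 0.6, 0.0]
top 516 [136.  22.] dir 244.60157324500153
side 545 [136.  22.] dir 242.39531330451328
[0.38466946 0.01799113 0.33130053] 0.3781579014566759 0.07275428240646895 [0.12048242 0.82446954 0.13572551]
```

Mean strap heading is 243.5°, against 243.6° at the stop.

```bash
python3 -c "
from plant import manip
print(manip.job_done())"
```

```text
the job is handed in; nothing more can be done
None
```

I swung the strap across the plate to its stop, then pushed the cam lever fully down, so the foot is clamped on the cover; the plate is in its nest, no bystander appeared to move, and I handed the job in at about 18 s.

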